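Check a therapy lamp through the tall test cell

TASK

Check the lit therapy lamp. Wind the timer: pull its sprung T-handled lever toward the robot through its whole stroke and ease it slowly back home, never letting it snap; then take the tall glass cell from the rack, fingers on its two wide frosted faces only, never on the clear windows. Finish holding it upright and still in mid-gap between nozzle and sensor, touching neither, with the beam passing through both windows; leave the short cells, sand timer and jar in place.

Things in the scene. Friction and masses are not known exactly. Their poses are not given: they have to be found in the camera images.
- lever (a joint): The timer's sprung lever, hinged on a level axis. 0 = home (leaning 0.4 rad to the timer's +x, away from the robot), 0.8 rad = end stop (leaning 0.4 rad to -x). Handle 120 mm from the pivot: 93 mm of travel in an arc. The spring pulls it home with about 1 N at the handle at home, 7 N at full stroke; let go past about 0.15 rad it snaps back.
- lever_grip (a point): Centre of the lever's T-handle: a black bar, 16 mm diameter, 70 mm long, lying along the timer's y, about 165 mm above the table; free space above and on both sides (x) of it. It moves with the lever; a steel rod of 12 mm diameter runs down from its middle to the pivot.
- lever_pivot (a point): Point on the lever's hinge axis, 55 mm above the table, in the timer (a fixed grey box on a foot of 120 x 70 mm, 71 mm high at the cheeks). Its axes are the timer's: y along the hinge axis and the T-handle, x the side to which the lever leans at home; the lever is pulled to -x.
- rack: Fixed grey rack block, 70 (x) x 190 (y) x 22 mm high, origin at the centre of its underside. Three equal pockets in a row along its y, at y = -60, 0 and +60 mm, 15 mm deep (floor 7 mm above the table), 21 x 37 mm; each holds one standing cell.
- cell: The tall cell, the one to take: closed glass, 18 (x) x 34 (y) x 60 mm high, about 60 g, loose in any of the three pockets, standing 45 mm out of the rack, its y along the rack's y. Origin at the centre of its underside, z up. The wide frosted faces look to its +x and -x (18 mm apart, 32 mm wide), the narrow clear windows to +y and -y. Light goes through it along y.
- cell_mid (a point): Middle of the tall cell, 30 mm above its underside; axes as the cell.
- cell_frost_a: Frosted wide face plate of the tall cell on its +x side, 3 x 32 x 60 mm, origin at its centre.
- cell_frost_b: Frosted wide face plate of the tall cell on its -x side, same size, origin at its centre.
- cell_window_a: Clear narrow window of the tall cell at its +y end, 11 mm wide, standing 1 mm proud; not to be touched by the fingers. Origin at its centre.
- cell_window_b: Clear narrow window of the tall cell at its -y end, likewise.
- lamp: Fixed lamp unit, origin on the table under the gap's middle. White nozzle ends at y = +45 mm (22 mm diameter, widening to 52 at y = +150; then collar and head, 84 diameter, to y = +255, arm, grey case 260 wide, 76 high, y = +290 to +470). Black sensor head, 44 wide x 50 high, at y = -45 to -75 mm. Gap 90 mm, open above and at both sides; under it a foot rail 50 wide, 12 high.
- beam_mid (a point): Point on the beam (6 mm thick, level, 120 mm above the table) in the middle of the 90 mm gap; its y axis lies along the beam, from the sensor toward the nozzle.
- short_cell_1: Bystander: short cell, like the tall one but only 36 mm high, standing in another pocket. Origin at the centre of its underside.
- short_cell_2: Bystander: the other short cell, 36 mm high, in the remaining pocket. Origin at the centre of its underside.
- sand_timer: Bystander: sand timer with yellow ends, 52 mm diameter, 104 mm high, on the table. Origin at the centre of its underside.
- jar: Bystander: small amber lidded jar, 52 mm diameter, 65 mm high, on the table. Origin at the centre of its underside.
Things that resemble listed ones, but are neither listed nor needed, are in the scene too. Of the things like the part that bears lever, leave any that is pink; of the rest the larger one is meant. What is shaped like the cell but yellow is not meant.

How it is judged:
By the outcome, as a careful person would: the job done as asked, in the order asked, and still so for the second after the job is handed in, while the arm keeps its last pose, push and grip.
It also fails if it takes over 61 s, if anything falls off the work surface, if the arm or the gripper's body presses on something with over 40 N, if the wrist force passes 120 N, or if a joint passes its speed limit or range.

ROBOT

A 6-joint arm with a two-finger parallel gripper is mounted at the origin on the work surface. World frame = base frame: x ahead of the robot, y to its left, z up, the work surface at z = 0. Lengths are in m, angles in degrees, forces in N, time in s.
With the tool pointing down it reaches from about 0.35 to 0.85 m from the base axis. Payload 8.1 kg.
Tool frame: the origin (TCP) lies between the finger pads; the fingertips stand 22 mm ahead of it and the grasp point (between the pads) lies 3 mm ahead of it (manip.tip_reach is the distance from the TCP to the fingertips, in m); z points along the fingers, y is the line along which they close (so a half turn about z gives the same grasp; the last joint's range is limited). The gripper opens to 85 mm and grips with 20 to 120 N. Pads are 22 mm wide; open, the fingers measure 114 mm over their backs; the gripper's body (76 mm by 85 mm) begins 54 mm behind the grasp point. The pads swing forward as they close: fully open they stand 13 mm farther back than shut.
Start: joints at [67.93, 7.471, 85.268, -0, 87.261, -4.893], TCP at [0.177, 0.573, 0.253] pointing down, gripper open.
Joint ranges: [-169.43, 169.43], [-51.17, 129.36], [1.28, 143.12], [-76.62, 256.62], [0, 156.53], [-152.29, 152.29]. Speed limits (degrees/s): [136.94, 136.94, 159.86, 180, 180, 180].

INTERFACE

Orientations are given as a 3x3 rotation matrix whose columns are the frame's x, y, z axes.
In Python, from cell import manip gives the robot as it stands.
- The arm moves only by the shell command python3 -m jog 'ROWS' [OPENING] [FORCE]. ROWS is JSON, one flat list of numbers, 6 for each row, row after row: the shift along the tool's x, y, z in units of 40 cm (1.0 is 40 cm), then the turn, a rotation vector about the tool's x, y, z in units of 45 degrees (1.0 is 45 degrees). In form: [dx, dy, dz, rx, ry, rz, dx, dy, dz, rx, ry, rz, ...]. A call has 1 to 8 rows; each row is the pose to reach, as a shift and turn from the pose commanded when the call began, along the tool's axes at that moment; what a row does not reach only later rows make up. A row lasts 1/12 s, in which the tool goes at most 41.7 mm and 7.16 degrees, less where a joint would pass 70% of its speed; a pose out of reach is approached as far as the arm can. A call with a number of a shift or a turn outside -1 to 1 is refused whole. A call with a gripper value outside its range is refused whole. OPENING is the gripper's target within -1 to 1 (shut at 1, half-way at 0, fully open at -1), set as the call begins (- or left out, the last holds). The fingers move at their own pace and stop on an object; FORCE is the grip in N (left out, the last holds). Time passes only in rows, so rows that repeat a pose let the fingers close. It gives the time, the measured TCP pose, the force, the opening and the grip force at its end, in the units of the state.
- manip.state(): the state, without advancing time (a new reading comes with each control period).
- manip.camera(name): name is "scene" or "top"; returns a dict with "frame" (420x560x3 uint8, red, green, blue), "depth" (420x560 float32, m along the optical axis (not along the pixel's ray), 0 where there is no reading), "intrinsics" (3x3 intrinsics, pixels), "R" (3x3) and "t" (3): a world point X has camera coordinates R X + t. Camera axes: x right, y down, z forward; pixel columns grow to the right and rows downward; lengths in m; the calibration is good to about 2 mm. A picture is of the moment at which its call begins.
- manip.job_done(): hands the job in; it is judged then, once.
The state is a dict: "clock": time; "joint_pos": joint angles; "qd": joint speeds; "joint_efforts": joint torques, N m; "ee_pos": TCP position; "eef_rot": TCP orientation; "force": force on the tool from outside, world axes, zero at the start; "ft_torque": the same for the moment, N m; "opening": opening from 0.0 (shut) to 1.0 (fully open); "finger_force": force on a finger pad.
Only numpy, scipy, OpenCV 4.12 (cv2) and the standard library are available. Lean on these libraries where they do the work, as an engineer would, in place of code of your own. Each camera call takes 0.05 s, during which the arm holds its last target. There are 200 camera calls.

## Working session

There is one attempt and no reset: what is moved stays moved. The work goes in short steps, Python scripts to look and compute and a shell command to move; the robot and the scene stay as the last step left them, time stands still between calls to the robot, and variables do not carry over. Pictures are saved under pics/ and viewed, at most 10 in all, crops included, and the job is handed in when it is done.

```bash
mkdir -p pics; cat > h.py <<'E'
import numpy as np,cv2
from cell import manip
def cam(n,save=None):
    c=manip.camera(n)
    if save: cv2.imwrite(save,c["frame"][:,:,::-1])
    np.savez(f"/tmp/{n}.npz",**c)
    return c
def pts(c):
    K,R,t=map(np.array,(c["intrinsics"],c["R"],c["t"]))
    d=c["depth"];v,u=np.mgrid[:d.shape[0],:d.shape[1]]
    P=np.stack([(u-K[0,2])/K[0,0]*d,(v-K[1,2])/K[1,1]*d,d],-1)
    W=(P-t)@R; W[d<=0]=np.nan
    return W
def ray(c,u,v,z):
    K,R,t=map(np.array,(c["intrinsics"],c["R"],c["t"]))
    o=-R.T@t; r=R.T@np.array([(u-K[0,2])/K[0,0],(v-K[1,2])/K[1,1],1])
    return o+r*(z-o[2])/r[2]
E
python3 - <<'E'
from h import *
for n in("scene","top"):
    c=cam(n,f"pics/{n}0.png"); R,t=np.array(c["R"]),np.array(c["t"]); print(n,-R.T@t,R[2],c["intrinsics"])
s=manip.state();print(s)
E
```

```text
scene [ 1.35396025 -0.51126263  0.76748145] [-0.73517203  0.33880021 -0.58714266] [[469.02100133   0.         275.55526022]
 [  0.         469.02100133 207.3326804 ]
 [  0.           0.           1.        ]]
top [ 0.43820555 -0.13613101  1.18478598] [ 0.11470738 -0.00293606 -0.99339498] [[383.42947045   0.         276.83613256]
 [  0.         383.42947045 212.87149874]
 [  0.           0.           1.        ]]
{'clock': 0.1, 'joint_pos': array([ 6.79285719e+01,  7.51325869e+00,  8.53245329e+01, -2.09425773e-03,
        8.72628907e+01, -4.89325018e+00]), 'qd': array([-0.0125381 , -0.07606921, -0.16305764,  0.00964566, -0.0255388 ,
       -0.01378817]), 'joint_efforts': array([ 2.03192001e-03, -5.70956540e+01, -5.01939332e+01, -8.37437938e-05,
        8.32782331e-03, -2.68532929e-06]), 'ee_pos': array([0.17701819, 0.57279074, 0.25230917]), 'eef_rot': array([[-9.55391408e-01,  2.95341947e-01, -6.26468464e-04],
       [ 2.95342589e-01,  9.55390003e-01, -1.64217810e-03],
       [ 1.13517632e-04, -1.75394566e-03, -9.99998455e-01]]), 'force': array([ 0.04042216,  0.61506294, -0.13673011]), 'ft_torque': array([-0.00204529,  0.0426702 ,  0.05179162]), 'finger_force': 0.0, 'opening': 0.9976487420693644}
```

View pics/scene0.png

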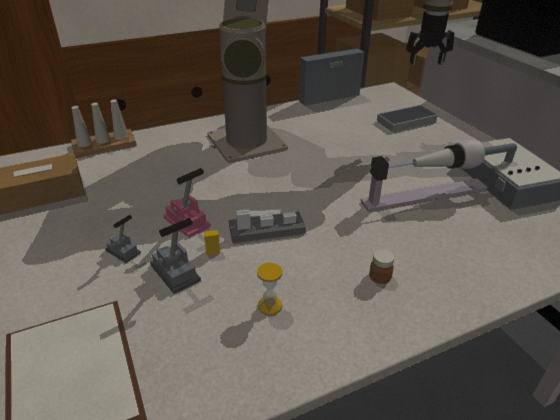

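View pics/top0.png

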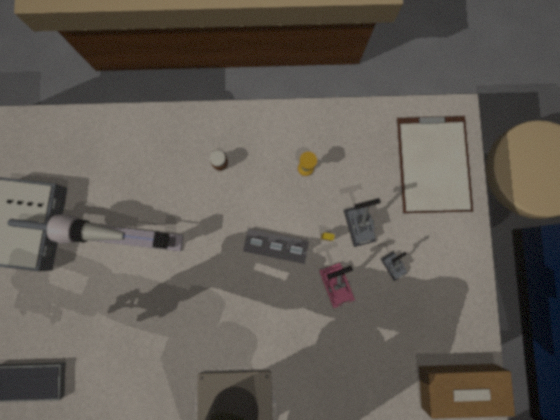

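The scene view shows three lever timers: pink (187,212), small grey (122,240) and large grey (175,262). The large grey one, at (362,222) in the top view, fits "larger, not pink". The rack is at (267,226) with three cells. The yellow block at (211,242) is the decoy. Next I'll confirm with an enlarged crop.

```bash
python3 - <<'E'
from h import *
s=np.load("/tmp/scene.npz");t=np.load("/tmp/top.npz")
a=cv2.resize(s["frame"][160:300,100:310],(800,533),interpolation=cv2.INTER_CUBIC)
cv2.imwrite("pics/c1.png",a[:,:,::-1])
b=cv2.resize(t["frame"][180:285,235:415],(800,467),interpolation=cv2.INTER_CUBIC)
cv2.imwrite("pics/c2.png",np.clip(b[:,:,::-1]*1.6,0,255))
E
```

```text
[ WARN:0@0.454] global loadsave.cpp:1063 imwrite_ Unsupported depth image for selected encoder is fallbacked to CV_8U.
```

View pics/c1.png

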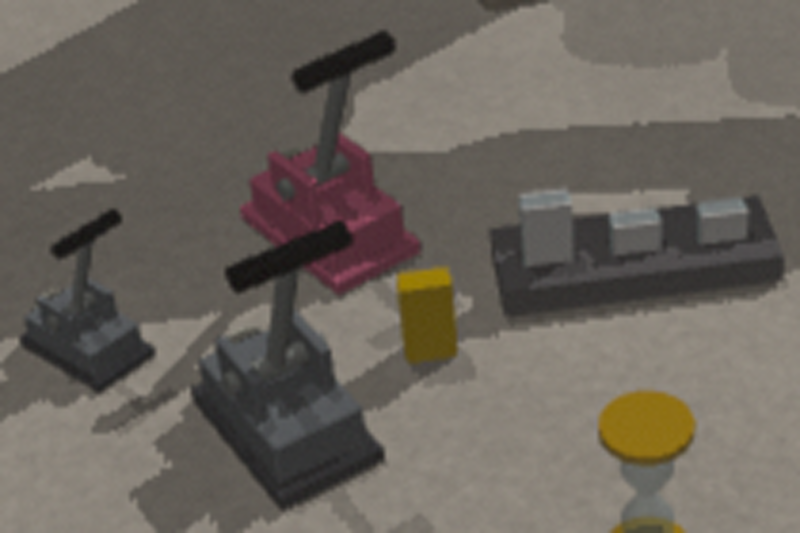

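View pics/c2.png

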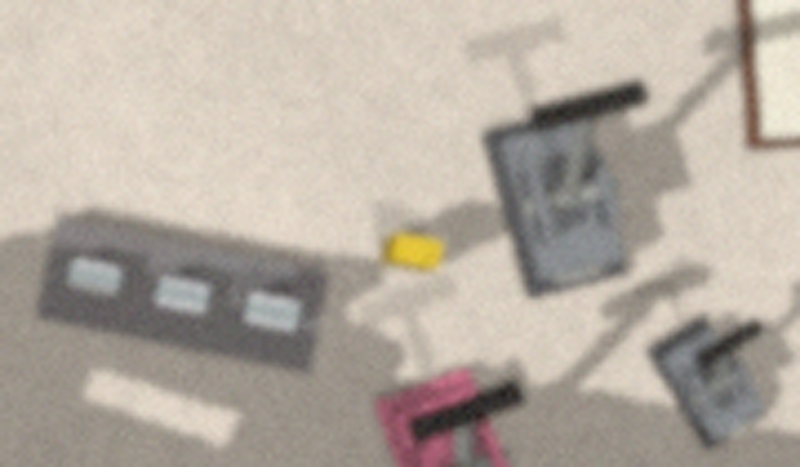

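The crop confirms it. The target lever's bar is at crop (290,255) on the large grey timer. The tall cell is the one at scene-crop (547,228), which is the right-hand, -y pocket in the top crop (273,311). Next I'll measure both, and the beam.

```bash
cat >> h.py <<'E'
def rect(xy):
    r=cv2.minAreaRect(xy.astype(np.float32)*1000); b=cv2.boxPoints(r)/1000
    e0,e1=b[1]-b[0],b[2]-b[1]
    l=e0 if np.linalg.norm(e0)>np.linalg.norm(e1) else e1
    a=np.degrees(np.arctan2(l[1],l[0]))%180
    return np.round(np.array(r[0])/1000,4),np.round(sorted([np.linalg.norm(e0),np.linalg.norm(e1)]),4),round(a,1)
E
python3 - <<'E'
from h import *
for n in("scene","top"):
    c=np.load(f"/tmp/{n}.npz"); W=pts(c); f=c["frame"].astype(int); z=W[...,2]
    u0,v0,u1,v1={"scene":(155,212,198,240),"top":(345,190,385,215)}[n]
    m=np.zeros(z.shape,bool); m[v0:v1,u0:u1]=1
    b=m&(z>.14)&(z<.19)&(f.max(-1)<70); p=W[b]; print(n,"bar",b.sum(),rect(p[:,:2]),p.mean(0),p[:,2].max())
    u0,v0,u1,v1={"scene":(150,235,202,292),"top":(340,195,385,250)}[n]
    m[:]=0; m[v0:v1,u0:u1]=1
    p=W[m&(z>.008)&(z<.085)]; print("timer",rect(p[:,:2]),p[:,2].max())
    u0,v0,u1,v1={"scene":(225,205,310,245),"top":(238,225,312,268)}[n]
    m[:]=0; m[v0:v1,u0:u1]=1
    p=W[m&(z>.015)&(z<.028)]; print("rack",rect(p[:,:2]))
    q=m&(z>.03)&(z<.085)
    k,l,st,ce=cv2.connectedComponentsWithStats(q.astype(np.uint8))
    for i in range(1,k):
        if st[i,4]>8: p=W[l==i];zt=np.percentile(p[:,2],90);pt=p[p[:,2]>zt-.006]; print(" cell",ce[i],st[i,4],zt,rect(pt[:,:2]))
    u0,v0,u1,v1={"scene":(365,130,490,210),"top":(50,205,185,255)}[n]
    m[:]=0; m[v0:v1,u0:u1]=1
    for lo,hi,nm in((.125,.16,"upper"),(.006,.018,"rail")):
        p=W[m&(z>lo)&(z<hi)]; print(nm,len(p),rect(p[:,:2]),p.min(0),p.max(0))
    p=W[m&(z>.09)&(f.max(-1)<60)]; print("dark",rect(p[:,:2]),p.min(0),p.max(0))
E
```

```text
scene bar 281 (array([ 0.5776, -0.3815]), array([0.0212, 0.0695], dtype=float32), np.float32(102.2)) [ 0.58182873 -0.38238789  0.16783908] 0.17627270260826855
timer (array([ 0.5067, -0.3873]), array([0.1056, 0.1908], dtype=float32), np.float32(171.8)) 0.08495710674865678
rack (array([ 0.4771, -0.1328]), array([0.0773, 0.1906], dtype=float32), np.float32(76.9))
 cell [242.7706422 217.8853211] 218 0.06785902440108589 (array([ 0.4618, -0.1913]), array([0.0226, 0.0335], dtype=float32), np.float32(74.7))
 cell [288.91509434 216.05660377] 106 0.04500732600677007 (array([ 0.4897, -0.0746]), array([0.0221, 0.0312], dtype=float32), np.float32(64.5))
 cell [266.34513274 218.9380531 ] 113 0.04420541110342321 (array([ 0.4755, -0.1328]), array([0.0228, 0.0335], dtype=float32), np.float32(77.9))
upper 1164 (array([0.5232, 0.3456]), array([0.0682, 0.3586], dtype=float32), np.float32(78.1)) [0.476426   0.16665161 0.12501096] [0.57914262 0.52473367 0.15990806]
rail 1474 (array([0.3433, 0.3763]), array([0.3857, 0.4258], dtype=float32), np.float32(170.3)) [0.13427936 0.15195861 0.00600562] [0.58481252 
[... 757 characters left out ...]
, -0.1328]), array([0.0174, 0.0326], dtype=float32), np.float32(76.8))
 cell [295.52631579 249.35526316] 76 0.06941278542656004 (array([ 0.4596, -0.1909]), array([0.0176, 0.033 ], dtype=float32), np.float32(77.6))
upper 1528 (array([0.5244, 0.3252]), array([0.078 , 0.3166], dtype=float32), np.float32(85.4)) [0.47423943 0.1676069  0.12501045] [0.57415759 0.48552638 0.1599616 ]
rail 791 (array([0.5368, 0.347 ]), array([0.151 , 0.3907], dtype=float32), np.float32(88.4)) [0.45868705 0.15335231 0.00600403] [0.61695729 0.5442616  0.01797195]
dark (array([0.5119, 0.3273]), array([0.0671, 0.317 ], dtype=float32), np.float32(78.4)) [0.47423943 0.1676069  0.09086265] [0.57415759 0.47708764 0.15857638]
```

```bash
cat >> h.py <<'E'
from scipy.spatial.transform import Rotation as Ro
def pose(p,yaw,tilt=0):  # tool y at heading yaw(deg), tilted so y drops by tilt(rad)
    c,s=np.cos(np.radians(yaw)),np.sin(np.radians(yaw)); ex=np.array([c,s,0]); Z=np.array([0,0,1.])
    y=ex*np.cos(tilt)-Z*np.sin(tilt); z=-ex*np.sin(tilt)-Z*np.cos(tilt)
    return np.array(p,float),np.stack([np.cross(y,z),y,z],1)
def go(T):
    s=manip.state(); R=s["eef_rot"]; d=R.T@(T[0]-s["ee_pos"])/.4; r=Ro.from_matrix(R.T@T[1]).as_rotvec()/(np.pi/4)
    print("units",np.round(d,4),np.round(r,4),"clock",s["clock"]);return d,r
def lever(a,back=0):  # a: lean to +x
    ex=np.array([np.cos(np.radians(12.7)),np.sin(np.radians(12.7)),0])
    T=pose([0,0,0],12.7,a); bar=np.array([.5283,-.3900,.055])-T[1][:,2]*.12
    return bar-T[1][:,2]*(.003+back),T[1]
E
python3 - <<'E'
from h import *
print(lever(.4)); go(lever(.4,.07))
for n in("scene","top"):
    c=np.load(f"/tmp/{n}.npz"); W=pts(c); f=c["frame"].astype(int); z=W[...,2];x=W[...,0];y=W[...,1]
    reg=(x>.4)&(x<.65)
    q=reg&(y>.13)&(y<.215)&(z>.09); p=W[q]; print(n,"sensor",q.sum(),rect(p[:,:2]),p.min(0),p.max(0))
    q=reg&(y>.13)&(y<.24)&(z>.138); p=W[q]; print("sensor top",q.sum(),rect(p[:,:2]),np.median(p[:,2]))
    ys=np.arange(.2,.46,.02)
    for y0 in ys:
        q=reg&(abs(y-y0)<.01)&(z>.09)
        if q.sum()>2: p=W[q]; i=p[:,2].argmax(); print(round(y0,2),q.sum(),np.round([p[:,0].min(),p[:,0].max(),p[i,0],p[i,2]],3))
c=np.load("/tmp/top.npz");s=np.load("/tmp/scene.npz")
b=cv2.resize(c["frame"][195:265,40:190],(800,373),interpolation=cv2.INTER_CUBIC)
a=cv2.resize(s["frame"][140:215,350:500],(800,400),interpolation=cv2.INTER_CUBIC)[:227]
cv2.imwrite("pics/lamp.png",np.vstack([b,a])[:,:,::-1])
E
```

```text
(array([ 0.5750266 , -0.37946971,  0.1682905 ]), array([[-2.19846204e-01,  8.98526817e-01, -3.79891045e-01],
       [ 9.75534544e-01,  2.02491764e-01, -8.56121445e-02],
       [-1.38777878e-17, -3.89418342e-01, -9.21060994e-01]]))
units [-1.7128 -1.9465  0.0521] [0.4594 0.2681 1.3172] clock 0.1
scene sensor 378 (array([0.5012, 0.191 ]), array([0.0462, 0.0469], dtype=float32), np.float32(80.2)) [0.47489213 0.16646673 0.09011283] [0.52400377 0.21471336 0.14803906]
sensor top 128 (array([0.5002, 0.1831]), array([0.029 , 0.0455], dtype=float32), np.float32(175.4)) 0.14484272630358244
0.2 60 [0.478 0.523 0.5   0.148]
0.22 14 [0.499 0.508 0.508 0.126]
0.24 14 [0.503 0.51  0.507 0.123]
0.26 16 [0.506 0.513 0.511 0.124]
0.28 33 [0.507 0.525 0.52  0.136]
0.3 79 [0.502 0.531 0.517 0.135]
0.32 87 [0.51  0.54  0.52  0.139]
0.34 109 [0.511 0.543 0.523 0.142]
0.36 118 [0.51  0.549 0.526 0.143]
0.38 150 [0.513 0.561 0.525 0.151]
0.4 192 [0.503 0.565 0.542 0.153]
0.42 227 [0.506 0.575 0.531 0.161]
0.44 227 [0.51  0.58  0.539 0.163]
top sensor 257 (array([0.4966, 0.1919]), array([0.0434, 0.0447], dtype=float32), np.float32(80.6)) [0.47224636 0.16738609 0.09086265] [0.51808004 0.21389048 0.1506676 ]
sensor top 188 (array([0.4956, 0.1853]), array([0.0312, 0.0435], dtype=float32), np.float32(172.0)) 0.14530229217440557
0.2 60 [0.475 0.518 0.485 0.15 ]
0.22 16 [0.498 0.504 0.498 0.125]
0.24 16 [0.501 0.507 0.501 0.127]
0.26 16 [0.504 0.511 0.507 0.125]
0.28 31 [0.503 0.52  0.513 0.134]
0.3 75 [0.5   0.525 0.519 0.136]
0.32 92 [0.501 0.532 0.517 0.14 ]
0.34 111 [0.501 0.537 0.52  0.143]
0.36 120 [0.501 0.544 0.522 0.148]
0.38 142 [0.502 0.555 0.52  0.147]
0.4 210 [0.497 0.559 0.525 0.159]
0.42 218 [0.495 0.567 0.532 0.16 ]
0.44 250 [0.495 0.574 0.529 0.166]
```

View pics/lamp.png

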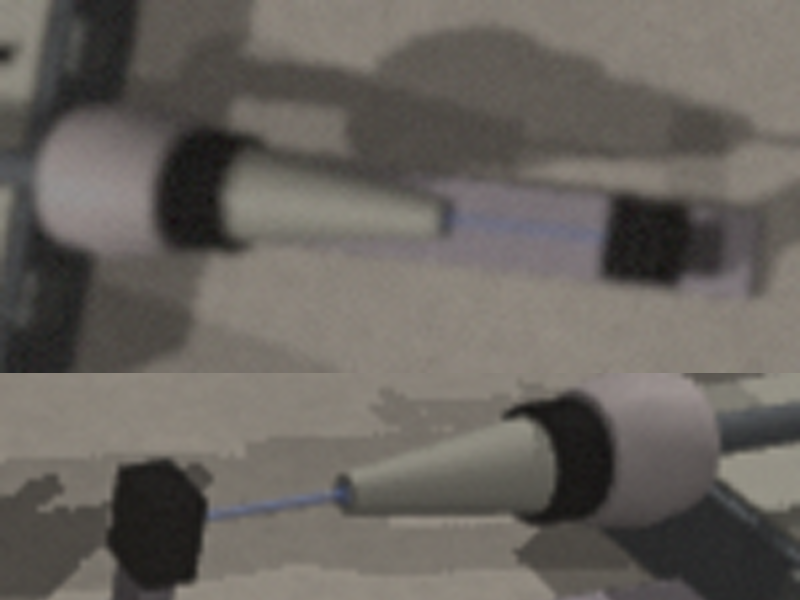

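The lamp crop shows the blue beam between the nozzle tip, top-crop (447,215), and the sensor face at (603,235). That gives beam_mid ≈ (0.506, 0.2435, 0.120) with heading ≈ 80.8°. Now I'll move to the lever.

```bash
python3 -m jog '[-0.55,-0.62,0,0,0,0,-0.55,-0.62,0,0,0,0,-0.55,-0.62,0,0,0,0,-0.55,-0.62,0,0,0,0,-0.55,-0.62,0,0,0,0,-0.55,-0.62,0,0,0,0,-0.55,-0.62,0,0,0,0,-0.55,-0.62,0,0,0,0]' -1; python3 -m jog '[-0.55,-0.62,0,0,0,1,-0.55,-0.62,0,0,0,1,-0.55,-0.62,0,0,0,1,-0.55,-0.62,0,0,0,1,-0.55,-0.62,0,0,0,1,-0.55,-0.62,0,0,0,1,-0.55,-0.62,0,0,0,1,-0.55,-0.62,0,0,0,1]'; python3 -c "
from h import *
go(lever(.4,.07))"
```

```text
clock: 0.77
ee_pos: [0.3142, 0.2693, 0.2529]
eef_rot: [[-0.956, 0.295, -0.0], [0.295, 0.956, -0.0], [-0.0, -0.0, -1.0]]
force: [1.8, 0.3, 1.0]
opening: 0.995
finger_force: 0.0
clock: 1.43
ee_pos: [0.4513, -0.0329, 0.2531]
eef_rot: [[-0.464, 0.886, 0.0], [0.886, 0.464, -0.0], [-0.0, 0.0, -1.0]]
force: [0.5, 1.4, 1.1]
opening: 1.001
finger_force: 0.0
units [-0.9286 -0.0617  0.0508] [0.5064 0.0664 0.3271] clock 1.4333
```

```bash
python3 -m jog '[-0.92,-0.06,0.02,0.5,0.066,0.327,-0.92,-0.06,0.02,0.5,0.066,0.327,-0.92,-0.06,0.02,0.5,0.066,0.327,-0.92,-0.06,0.02,0.5,0.066,0.327,-0.92,-0.06,0.02,0.5,0.066,0.327,-0.92,-0.06,0.02,0.5,0.066,0.327,-0.92,-0.06,0.02,0.5,0.066,0.327,-0.92,-0.06,0.02,0.5,0.066,0.327]'; python3 -c "
from h import *
go(lever(.4,.07))"
```

```text
clock: 2.1
ee_pos: [0.5807, -0.3211, 0.2452]
eef_rot: [[-0.224, 0.899, -0.377], [0.975, 0.207, -0.085], [0.002, -0.386, -0.923]]
force: [1.5, -0.0, 0.8]
opening: 1.0
finger_force: 0.0
units [-0.1393  0.032   0.0202] [0.0047 0.0001 0.0053] clock 2.1
```

```bash
python3 -m jog '[-0.09,0.02,0.01,0,0,0,-0.139,0.032,0.02,0.005,0,0.005,-0.139,0.032,0.02,0.005,0,0.005,-0.139,0.032,0.08,0.005,0,0.005,-0.139,0.032,0.14,0.005,0,0.005,-0.139,0.032,0.195,0.005,0,0.005,-0.139,0.032,0.195,0.005,0,0.005,-0.139,0.032,0.195,0.005,0,0.005]'; python3 -c "
from h import *
go(lever(.4,0)); cam('scene')
c=cam('top'); a=np.load('/tmp/scene.npz')['frame'][180:300,130:260]
b=c['frame'][160:270,310:430]
cv2.imwrite('pics/g1.png',np.hstack([cv2.resize(a,(400,400)),cv2.resize(b,(400,400))])[:,:,::-1])"
```

```text
clock: 2.77
ee_pos: [0.5738, -0.3767, 0.1682]
eef_rot: [[-0.22, 0.898, -0.382], [0.976, 0.203, -0.084], [0.002, -0.391, -0.92]]
force: [-0.1, 0.2, 0.9]
opening: 0.995
finger_force: 0.0
units [-0.0074  0.0012 -0.0008] [-0.0024 -0.0023  0.0009] clock 2.7667
```

View pics/g1.png

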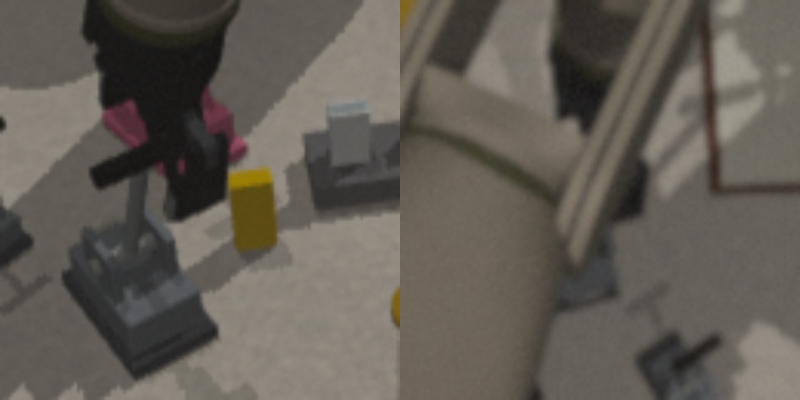

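The left crop shows the handle (128,165) between the fingers, with the front finger at (195,165). Now I'll close.

```bash
python3 -m jog '[-0.0074,0.001,0,0,0,0,-0.0074,0.001,0,0,0,0,-0.0074,0.001,0,0,0,0,-0.0074,0.001,0,0,0,0,-0.0074,0.001,0,0,0,0,-0.0074,0.001,0,0,0,0,-0.0074,0.001,0,0,0,0,-0.0074,0.001,0,0,0,0]' 1 60; python3 -c "
from h import *
go(lever(.4,0)); print(manip.state()['ft_torque']);L=.123/.4
for k in range(1,9):
  p=np.radians(k*1.5);print(k,round(L*np.sin(p),4),round(L*(1-np.cos(p)),4),round(k*1.5/45,4))"
```

```text
clock: 3.53
ee_pos: [0.5763, -0.3804, 0.1698]
eef_rot: [[-0.22, 0.899, -0.378], [0.975, 0.202, -0.087], [-0.001, -0.388, -0.922]]
force: [2.5, 0.9, 1.7]
opening: 0.166
finger_force: 58.4
units [ 0.003  -0.001   0.0045] [ 0.0023  0.0018 -0.0003] clock 3.5333
[ 0.13703496 -0.44671699 -0.02687084]
1 0.008 0.0001 0.0333
2 0.0161 0.0004 0.0667
3 0.0241 0.0009 0.1
4 0.0321 0.0017 0.1333
5 0.0401 0.0026 0.1667
6 0.0481 0.0038 0.2
7 0.056 0.0051 0.2333
8 0.0639 0.0067 0.2667
```

```bash
for i in 1; do python3 -m jog '[0,-0.008,0,-0.033,0,0,0,-0.016,0,-0.067,0,0,0,-0.024,0.001,-0.1,0,0,0,-0.032,0.0017,-0.133,0,0,0,-0.04,0.0026,-0.167,0,0,0,-0.048,0.0038,-0.2,0,0,0,-0.056,0.0051,-0.233,0,0,0,-0.064,0.0067,-0.267,0,0]'; python3 -m jog '[0,-0.008,0,-0.033,0,0,0,-0.016,0,-0.067,0,0,0,-0.024,0.001,-0.1,0,0,0,-0.032,0.0017,-0.133,0,0,0,-0.04,0.0026,-0.167,0,0,0,-0.048,0.0038,-0.2,0,0,0,-0.056,0.0051,-0.233,0,0,0,-0.064,0.0067,-0.267,0,0]';  done; python3 -c "
from h import *
go(lever(.4-np.radians(24)))"
```

```text
clock: 4.2
ee_pos: [0.5522, -0.3859, 0.177]
eef_rot: [[-0.22, 0.958, -0.181], [0.975, 0.216, -0.042], [-0.002, -0.186, -0.983]]
force: [2.7, -1.2, -1.4]
opening: 0.169
finger_force: 58.4
clock: 4.87
ee_pos: [0.5271, -0.3916, 0.1789]
eef_rot: [[-0.22, 0.975, 0.022], [0.976, 0.22, 0.003], [-0.002, 0.022, -1.0]]
force: [5.4, -1.8, -4.0]
opening: 0.166
finger_force: 58.4
units [ 0.0033 -0.0021  0.0023] [0.0045 0.0021 0.0001] clock 4.8667
```

```bash
for i in 1; do python3 -m jog '[0,-0.008,0,-0.033,0,0,0,-0.016,0,-0.067,0,0,0,-0.024,0.001,-0.1,0,0,0,-0.032,0.0017,-0.133,0,0,0,-0.04,0.0026,-0.167,0,0,0,-0.048,0.0038,-0.2,0,0,0,-0.056,0.0051,-0.233,0,0,0,-0.064,0.0067,-0.267,0,0]'; python3 -m jog '[0,-0.008,0,-0.033,0,0,0,-0.016,0,-0.067,0,0,0,-0.024,0.001,-0.1,0,0,0,-0.032,0.0017,-0.133,0,0,0,-0.04,0.0026,-0.167,0,0,0,-0.048,0.0038,-0.2,0,0,0,-0.056,0.0051,-0.233,0,0,0,-0.06,0.0059,-0.25,0,0]';  done; python3 -c "
from h import *
go(lever(-.4))"
```

```text
clock: 5.53
ee_pos: [0.5023, -0.3973, 0.1755]
eef_rot: [[-0.22, 0.949, 0.225], [0.976, 0.214, 0.049], [-0.002, 0.23, -0.973]]
force: [7.7, -2.6, -6.5]
opening: 0.16
finger_force: 58.4
clock: 6.2
ee_pos: [0.4817, -0.402, 0.1685]
eef_rot: [[-0.219, 0.886, 0.409], [0.976, 0.2, 0.09], [-0.002, 0.419, -0.908]]
force: [28.4, -1.2, -10.4]
opening: 0.166
finger_force: 58.5
units [0.0035 0.0002 0.0007] [ 0.0415  0.003  -0.0001] clock 6.2
```

Force stepped up to 28 N against the expected 7 N spring force, so the lever is at its end stop. Now I'll ease it back.

```bash
python3 -m jog '[0,0.0054,0,0.022,0,0,0,0.0107,0.0002,0.044,0,0,0,0.0161,0.0004,0.067,0,0,0,0.0215,0.0007,0.089,0,0,0,0.0268,0.0012,0.111,0,0,0,0.0321,0.0017,0.133,0,0,0,0.0375,0.0023,0.156,0,0,0,0.0428,0.003,0.178,0,0]'; python3 -m jog '[0,0.0054,0,0.022,0,0,0,0.0107,0.0002,0.044,0,0,0,0.0161,0.0004,0.067,0,0,0,0.0215,0.0007,0.089,0,0,0,0.0268,0.0012,0.111,0,0,0,0.0321,0.0017,0.133,0,0,0,0.0375,0.0023,0.156,0,0,0,0.0428,0.003,0.178,0,0]'; python3 -m jog '[0,0.0054,0,0.022,0,0,0,0.0107,0.0002,0.044,0,0,0,0.0161,0.0004,0.067,0,0,0,0.0215,0.0007,0.089,0,0,0,0.0268,0.0012,0.111,0,0,0,0.0321,0.0017,0.133,0,0,0,0.0375,0.0023,0.156,0,0,0,0.0428,0.003,0.178,0,0]';
```

```text
clock: 6.87
ee_pos: [0.4961, -0.3987, 0.1738]
eef_rot: [[-0.22, 0.936, 0.276], [0.976, 0.211, 0.06], [-0.002, 0.283, -0.959]]
force: [8.5, -3.2, -6.7]
opening: 0.163
finger_force: 59.9
clock: 7.53
ee_pos: [0.5123, -0.395, 0.1776]
eef_rot: [[-0.22, 0.965, 0.143], [0.976, 0.218, 0.031], [-0.002, 0.146, -0.989]]
force: [6.4, -1.5, -4.5]
opening: 0.166
finger_force: 60.2
clock: 8.2
ee_pos: [0.5289, -0.3912, 0.179]
eef_rot: [[-0.22, 0.975, 0.007], [0.976, 0.22, 0.0], [-0.001, 0.007, -1.0]]
force: [4.4, -1.0, -2.7]
opening: 0.162
finger_force: 60.4
```

```bash
python3 -m jog '[0,0.0054,0,0.022,0,0,0,0.0107,0.0002,0.044,0,0,0,0.0161,0.0004,0.067,0,0,0,0.0215,0.0007,0.089,0,0,0,0.0268,0.0012,0.111,0,0,0,0.0321,0.0017,0.133,0,0,0,0.0375,0.0023,0.156,0,0,0,0.0428,0.003,0.178,0,0]'; python3 -m jog '[0,0.0054,0,0.022,0,0,0,0.0107,0.0002,0.044,0,0,0,0.0161,0.0004,0.067,0,0,0,0.0215,0.0007,0.089,0,0,0,0.0268,0.0012,0.111,0,0,0,0.0321,0.0017,0.133,0,0,0,0.0375,0.0023,0.156,0,0,0,0.0428,0.003,0.178,0,0]'; python3 -c "
from h import *
go(lever(.4))"
```

```text
clock: 8.87
ee_pos: [0.5454, -0.3874, 0.1781]
eef_rot: [[-0.22, 0.967, -0.131], [0.976, 0.218, -0.031], [-0.001, -0.134, -0.991]]
force: [3.2, -3.1, -3.5]
opening: 0.162
finger_force: 60.5
clock: 9.53
ee_pos: [0.5618, -0.3837, 0.1748]
eef_rot: [[-0.22, 0.939, -0.264], [0.976, 0.211, -0.061], [-0.001, -0.271, -0.963]]
force: [1.7, -0.4, 0.6]
opening: 0.162
finger_force: 60.7
units [0.003  0.0376 0.0064] [ 0.1603  0.0015 -0.0005] clock 9.5333
```

```bash
python3 -m jog '[0,0.0054,0,0.022,0,0,0,0.0107,0.0002,0.044,0,0,0,0.0161,0.0004,0.067,0,0,0,0.0215,0.0007,0.089,0,0,0,0.0268,0.0012,0.111,0,0,0,0.0321,0.0017,0.133,0,0,0,0.0375,0.0023,0.156,0,0,0,0.0415,0.0028,0.173,0,0]'; python3 -c "
from h import *
go(lever(.4)); go(lever(.4,.08))"
```

```text
clock: 10.2
ee_pos: [0.5773, -0.3802, 0.1694]
eef_rot: [[-0.22, 0.895, -0.388], [0.975, 0.201, -0.089], [-0.002, -0.398, -0.917]]
force: [3.5, -0.7, 3.4]
opening: 0.171
finger_force: 61.3
units [ 0.0031 -0.0037  0.0046] [-0.0125  0.0019 -0.0005] clock 10.2
units [ 0.0028 -0.0057 -0.1954] [-0.0125  0.0019 -0.0005] clock 10.2
```

```bash
python3 -m jog '[0,0,0,0,0,0,0,0,0,0,0,0,0,0,0,0,0,0,0,0,0,0,0,0,0,0,0,0,0,0,0,0,0,0,0,0,0,0,0,0,0,0,0,0,0,0,0,0]' -1;  python3 -m jog '[0,0,-0.03,0,0,0,0,0,-0.08,0,0,0,0,0,-0.15,0,0,0,0,0,-0.22,0,0,0,0,0,-0.25,0,0,0,0,0,-0.25,0,0,0,0,0,-0.25,0,0,0,0,0,-0.25,0,0,0]'; python3 - <<'E'
from h import *
c=cam("scene"); W=pts(c);z=W[...,2]
m=np.zeros(z.shape,bool); m[212:240,155:198]=1
b=m&(z>.14)&(z<.19)&(c["frame"].max(-1)<70)&(W[...,0]<.63); p=W[b]; print(b.sum(),rect(p[:,:2]),p.mean(0))
# cell grasp: cell (0.4607,-.191), grasp point z
T=pose([.4607,-.191,.20],-12.7); go(T)
E
```

```text
clock: 10.87
ee_pos: [0.5768, -0.3804, 0.1693]
eef_rot: [[-0.22, 0.895, -0.387], [0.976, 0.201, -0.088], [-0.001, -0.397, -0.918]]
force: [0.1, 0.3, 0.0]
opening: 0.999
finger_force: 0.0
clock: 11.53
ee_pos: [0.615, -0.3714, 0.2591]
eef_rot: [[-0.22, 0.895, -0.389], [0.976, 0.202, -0.087], [0.0, -0.399, -0.917]]
force: [-0.2, -0.5, -0.2]
opening: 0.999
finger_force: 0.0
264 (array([ 0.5777, -0.3815]), array([0.0198, 0.0699], dtype=float32), np.float32(101.8)) [ 0.58224478 -0.38396521  0.16776695]
units [ 0.5243 -0.1948  0.2453] [-0.5148  0.1145  0.5563] clock 11.5833
```

The lever bar measures the same as at the start, so it is home. Next I'll go over the cell.

```bash
python3 -m jog '[0.09,-0.03,0,-0.08,0.02,0.08,0.18,-0.06,0.04,-0.17,0.04,0.18,0.27,-0.1,0.1,-0.25,0.06,0.27,0.36,-0.13,0.15,-0.34,0.08,0.36,0.44,-0.16,0.2,-0.43,0.1,0.46,0.524,-0.195,0.245,-0.515,0.1145,0.556,0.524,-0.195,0.245,-0.515,0.1145,0.556,0.524,-0.195,0.245,-0.515,0.1145,0.556]'; python3 - <<'E'
from h import *
c=cam("scene"); W=pts(c);z=W[...,2]
m=np.zeros(z.shape,bool); m[205:245,230:256]=1
p=W[m&(z>.061)&(z<.085)]; print(len(p),rect(p[:,:2]))
go(pose([.4607,-.191,.12],-12.7));go(pose([.4607,-.191,.053],-12.7))
cv2.imwrite("pics/g2.png",cv2.resize(c["frame"][130:250,180:330],(750,600))[:,:,::-1])
E
```

```text
clock: 12.25
ee_pos: [0.4544, -0.1869, 0.195]
eef_rot: [[0.223, 0.975, -0.004], [0.975, -0.223, 0.004], [0.003, -0.005, -1.0]]
force: [-1.5, 0.1, -0.8]
opening: 0.995
finger_force: 0.0
84 (array([ 0.4614, -0.191 ]), array([0.0236, 0.0332], dtype=float32), np.float32(71.2))
units [-0.0088  0.0198  0.1878] [-0.009  -0.0041 -0.0006] clock 12.3
units [-0.0094  0.021   0.3553] [-0.009  -0.0041 -0.0006] clock 12.3
```

View pics/g2.png

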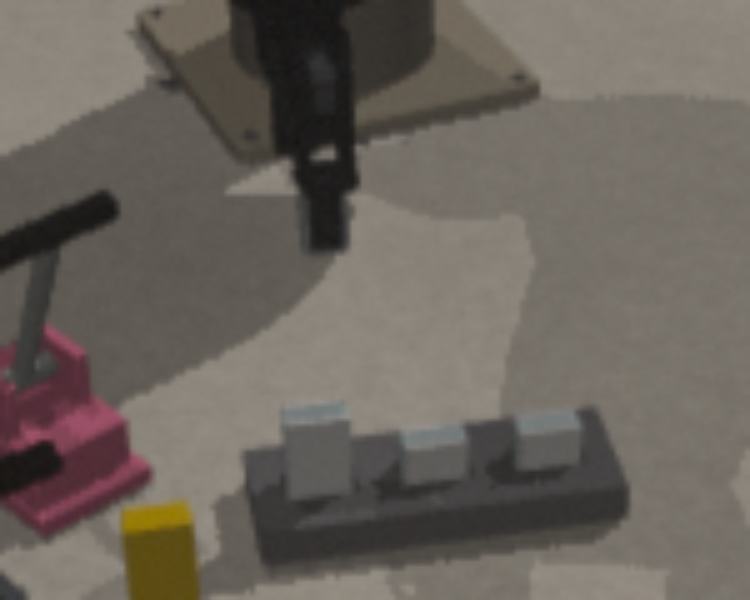

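The picture shows the fingers (325,215) directly above the tall cell (317,450). Now I'll descend.

```bash
python3 -m jog '[-0.009,0.02,0.04,-0.009,-0.004,0,-0.009,0.021,0.1,-0.009,-0.004,0,-0.009,0.021,0.16,-0.009,-0.004,0,-0.009,0.021,0.21,-0.009,-0.004,0,-0.009,0.021,0.25,-0.009,-0.004,0,-0.009,0.021,0.28,-0.009,-0.004,0,-0.009,0.021,0.28,-0.009,-0.004,0,-0.009,0.021,0.28,-0.009,-0.004,0]'; python3 -c "
from h import *
go(pose([.4607,-.191,.053],-12.7))"
```

```text
clock: 12.97
ee_pos: [0.4685, -0.1965, 0.0888]
eef_rot: [[0.22, 0.976, 0.007], [0.976, -0.22, -0.005], [-0.003, 0.008, -1.0]]
force: [0.4, 0.6, 0.1]
opening: 0.999
finger_force: 0.0
units [ 0.0095 -0.0228  0.0892] [0.0103 0.0042 0.0003] clock 12.9667
```

```bash
python3 -m jog '[0.0095,-0.0225,0,0.01,0.004,0,0.0095,-0.0225,0,0.01,0.004,0,0.0095,-0.0225,0.03,0.01,0.004,0,0.0095,-0.0225,0.06,0.01,0.004,0,0.0095,-0.0225,0.08,0.01,0.004,0,0.0095,-0.0225,0.089,0.01,0.004,0,0.0095,-0.0225,0.089,0.01,0.004,0,0.0095,-0.0225,0.089,0.01,0.004,0]'; python3 -c "
from h import *
go(pose([.4607,-.191,.053],-12.7))"
```

```text
clock: 13.63
ee_pos: [0.4615, -0.1913, 0.0534]
eef_rot: [[0.219, 0.976, 0.001], [0.976, -0.219, -0.001], [-0.001, 0.001, -1.0]]
force: [0.4, -0.5, 0.4]
opening: 1.003
finger_force: 0.0
units [ 0.0002 -0.0022  0.0011] [0.0017 0.0007 0.0006] clock 13.6333
```

```bash
python3 -m jog '[0,-0.001,0,0,0,0,0,-0.001,0,0,0,0,0,-0.001,0,0,0,0,0,-0.001,0,0,0,0,0,-0.001,0,0,0,0,0,-0.001,0,0,0,0,0,-0.001,0,0,0,0,0,-0.001,0,0,0,0]' 1 40;  python3 -m jog '[0,0,-0.01,0,0,0,0,0,-0.03,0,0,0,0,0,-0.06,0,0,0,0,0,-0.1,0,0,0,0,0,-0.15,0,0,0,0,0,-0.2,0,0,0,0,0,-0.26,0,0,0,0,0,-0.32,0,0,0]';  python3 -m jog '[0,0,-0.06,0,0,0,0,0,-0.1,0,0,0,0,0,-0.12,0,0,0,0,0,-0.12,0,0,0,0,0,-0.12,0,0,0,0,0,-0.12,0,0,0,0,0,-0.12,0,0,0,0,0,-0.12,0,0,0]'; python3 - <<'E'
from h import *
c=cam("scene"); s=manip.state(); print(s["ee_pos"],s["opening"])
cv2.imwrite("pics/g3.png",cv2.resize(c["frame"][90:240,180:330],(600,600))[:,:,::-1])
E
```

```text
clock: 14.3
ee_pos: [0.4617, -0.1914, 0.0543]
eef_rot: [[0.219, 0.976, 0.003], [0.976, -0.219, -0.002], [-0.001, 0.003, -1.0]]
force: [-0.2, 0.3, 3.1]
opening: 0.203
finger_force: 39.2
clock: 14.97
ee_pos: [0.461, -0.191, 0.1841]
eef_rot: [[0.219, 0.976, 0.003], [0.976, -0.219, -0.002], [-0.001, 0.003, -1.0]]
force: [0.8, -0.4, -0.8]
opening: 0.203
finger_force: 39.0
clock: 15.63
ee_pos: [0.4604, -0.1907, 0.2286]
eef_rot: [[0.219, 0.976, 0.0], [0.976, -0.219, -0.0], [-0.0, 0.0, -1.0]]
force: [-0.6, -1.0, -0.5]
opening: 0.202
finger_force: 39.0
[ 0.46056629 -0.19081345  0.22883803] 0.20445048589452605
```

View pics/g3.png

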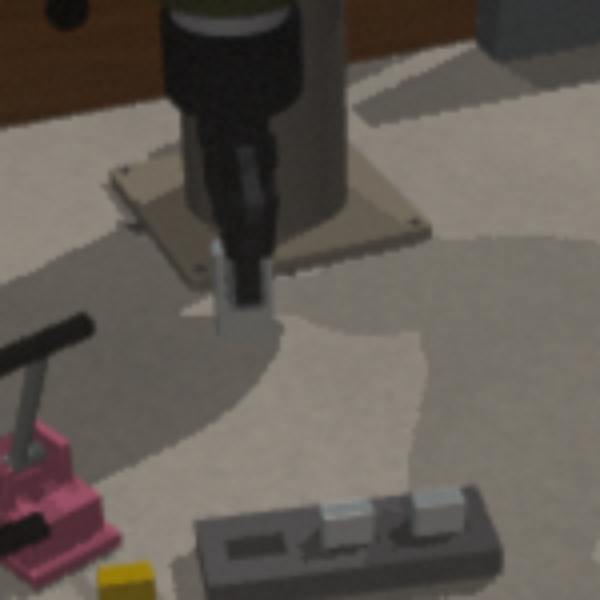

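The cell is held upright at (245,290), fingers on the frosted faces, and its rack pocket is empty. Now I'll carry it over the gap.

```bash
python3 -m jog '[0.03,0,0,0,0,0,0.09,-0.01,0,0,0,0,0.17,-0.02,0,0,0,0,0.25,-0.03,0,0,0,0,0.33,-0.04,0,0,0,0,0.41,-0.05,0,0,0,-0.02,0.49,-0.06,0,0,0,-0.04,0.57,-0.07,0,0,0,-0.078]';  python3 - <<'E'
from h import *
go(pose([.506,.2435,.2288],-9.2))
E
```

```text
clock: 16.35
ee_pos: [0.4834, 0.0397, 0.2296]
eef_rot: [[0.159, 0.987, 0.002], [0.987, -0.159, -0.001], [-0.001, 0.002, -1.0]]
force: [0.4, -0.2, -0.7]
opening: 0.205
finger_force: 39.0
units [ 0.512  -0.025   0.0015] [0.0029 0.001  0.0017] clock 16.35
```

```bash
python3 -m jog '[0.08,-0.004,0,0,0,0,0.16,-0.008,0,0,0,0,0.24,-0.012,0,0,0,0,0.32,-0.016,0,0,0,0,0.4,-0.02,0,0,0,0,0.46,-0.023,0,0,0,0,0.5,-0.025,0,0,0,0,0.512,-0.025,0,0,0,0]'; python3 -m jog '[0,0,0,0,0,0,0,0,0,0,0,0,0,0,0,0,0,0]'; python3 - <<'E'
from h import *
go(pose([.506,.2435,.2288],-9.2)); go(pose([.506,.2435,.1373],-9.2))
E
```

```text
clock: 17.02
ee_pos: [0.5057, 0.2444, 0.229]
eef_rot: [[0.157, 0.988, 0.001], [0.988, -0.157, -0.001], [-0.0, 0.001, -1.0]]
force: [0.3, -0.0, -0.8]
opening: 0.206
finger_force: 39.0
clock: 17.27
ee_pos: [0.5064, 0.2404, 0.2294]
eef_rot: [[0.16, 0.987, 0.002], [0.987, -0.16, -0.002], [-0.002, 0.002, -1.0]]
force: [0.6, 0.7, -0.6]
opening: 0.199
finger_force: 39.0
units [ 0.0074 -0.0021  0.0015] [0.0029 0.0019 0.0001] clock 17.2667
units [ 0.0078 -0.0027  0.2302] [0.0029 0.0019 0.0001] clock 17.2667
```

```bash
python3 -m jog '[0.006,-0.001,0.01,0,0,0,0.006,-0.001,0.04,0,0,0,0.006,-0.001,0.08,0,0,0,0.006,-0.001,0.12,0,0,0,0.006,-0.001,0.16,0,0,0,0.006,-0.001,0.195,0,0,0,0.006,-0.001,0.22,0,0,0,0.006,-0.001,0.23,0,0,0]'; python3 -m jog '[0,0,0,0,0,0,0,0,0,0,0,0,0,0,0,0,0,0,0,0,0,0,0,0]'; python3 - <<'E'
from h import *
go(pose([.506,.2435,.1373],-9.2))
a=cam("scene");b=cam("top")
A=cv2.resize(a["frame"][120:210,360:450],(400,400),interpolation=cv2.INTER_CUBIC)
B=cv2.resize(b["frame"][200:260,110:190],(400,300),interpolation=cv2.INTER_CUBIC)
B=np.vstack([B,np.zeros((100,400,3),np.uint8)])
cv2.imwrite("pics/fin.png",np.hstack([A,B])[:,:,::-1])
E
```

```text
clock: 17.93
ee_pos: [0.5054, 0.2426, 0.1347]
eef_rot: [[0.16, 0.987, -0.001], [0.987, -0.16, -0.003], [-0.003, -0.001, -1.0]]
force: [-0.1, -1.1, -0.6]
opening: 0.202
finger_force: 39.0
clock: 18.27
ee_pos: [0.5074, 0.2439, 0.1388]
eef_rot: [[0.159, 0.987, 0.004], [0.987, -0.159, -0.001], [-0.0, 0.004, -1.0]]
force: [-0.2, 0.1, -0.9]
opening: 0.203
finger_force: 39.0
units [-0.0014 -0.0034  0.0036] [0.0054 0.     0.0009] clock 18.2667
```

View pics/fin.png

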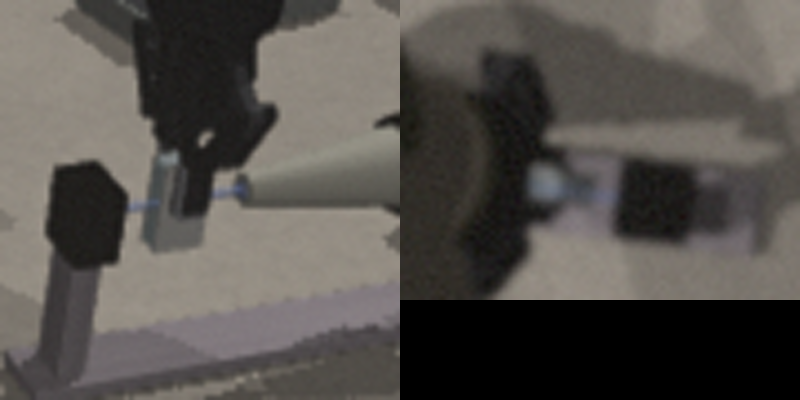

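The left crop shows the beam meeting the cell's sensor-side window near its centre (155,203) and leaving on the nozzle side at (228,190), with clear gaps on both sides. I'll do one numeric check of the centring.

```bash
python3 - <<'E'
from h import *
u=np.array([.16,.987]);n=np.array([.987,-.16]);M=np.array([.506,.2435])
for k in("scene","top"):
    c=np.load(f"/tmp/{k}.npz");W=pts(c);f=c["frame"].astype(int);d=W[...,:2]-M;a=d@u;b=d@n;z=W[...,2]
    def q(m,nm,v): p=v[m]; print(k,nm,m.sum(),np.round(np.percentile(p,[1,50,99]),4)) if m.sum() else 0
    near=(abs(b)<.03)
    cellm=near&(abs(a)<.026)&(z>.08)&(z<.155)&(f.max(-1)>80)
    q(cellm,"cell along",a);q(cellm,"cell across",b);q(cellm,"cell z",z)
    q(near&(a<-.03)&(a>-.1)&(z>.1)&(f.max(-1)<60),"sensor",a); q(near&(a>.033)&(a<.09)&(abs(b)<.014)&(z>.108)&(z<.135)&(f.max(-1)>90),"nozzle",a)
s=manip.state();print(s["ee_pos"],s["qd"].round(2))
E
```

```text
scene cell along 155 [-0.0245 -0.0097  0.0174]
scene cell across 155 [-0.0133  0.0093  0.0174]
scene cell z 155 [0.0922 0.1128 0.1535]
scene sensor 1195 [-0.0811 -0.0584 -0.0308]
scene nozzle 120 [0.0355 0.0647 0.0887]
top cell along 63 [-0.0257 -0.0143 -0.0011]
top cell across 63 [-0.0083 -0.0016  0.0142]
top cell z 63 [0.1    0.1492 0.1548]
top sensor 1337 [-0.0895 -0.0675 -0.0309]
[0.50723604 0.24382078 0.13848329] [-0.11  0.15  0.2   0.02 -0.04  0.03]
```

```bash
python3 -m jog '[0,0,0,0,0,0,0,0,0,0,0,0,0,0,0,0,0,0,0,0,0,0,0,0,0,0,0,0,0,0,0,0,0,0,0,0]'; python3 -c "
from cell import manip
print(manip.job_done())"
```

```text
clock: 18.87
ee_pos: [0.5067, 0.2436, 0.1375]
eef_rot: [[0.159, 0.987, 0.002], [0.987, -0.159, -0.001], [-0.001, 0.002, -1.0]]
force: [0.2, 1.3, 0.0]
opening: 0.206
finger_force: 39.0
the job is handed in; nothing more can be done
None
```

I handed the job in at 18.9 s: the lever was pulled to its end stop and eased back home, and the tall cell is held upright by its frosted faces in mid-gap with the beam passing through both windows; the verdict was not shown.

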